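Hold a cuvette module on the photometer's port while it is clamped

ROBOT

A 6-joint arm with a two-finger parallel gripper is mounted at the origin on the work surface. World frame = base frame: x ahead of the robot, y to its left, z up, the work surface at z = 0. Lengths are in m, angles in rad, forces in N, time in s.
With the tool pointing down it reaches from about 0.325 to 0.925 m from the base axis. Payload 3.1 kg.
Tool frame: the origin (TCP) lies between the finger pads; the fingertips stand 14 mm ahead of it and the grasp point (between the pads) lies 5 mm behind it (robot.finger_overhang is the distance from the TCP to the fingertips, in m); z points along the fingers, x is the direction in which the jaws open and shut, and the axes are right-handed (so a half turn about z gives the same grasp; the last joint's range is limited). The gripper opens to 85 mm and grips with 20 to 120 N. Pads are 22 mm wide; open, the fingers measure 114 mm over their backs; the gripper's body (76 mm by 85 mm) begins 54 mm behind the grasp point. The pads swing forward as they close: fully open they stand 13 mm farther back than shut.
Start: joints at [-1.359, 0.217, 1.613, -0, 1.311, -0.112], TCP at [0.199, -0.593, 0.245] pointing down, gripper open.
Joint ranges: [-2.75, 2.75], [-0.78, 2.1], [0.31, 2.55], [-1.13, 4.27], [0.13, 2.63], [-2.58, 2.58]. Speed limits (rad/s): [2.79, 2.79, 3.14, 3.14, 3.14, 3.14].

INTERFACE

Orientations are given as a unit quaternion [w, x, y, z].
In Python, from bench import robot gives the robot as it stands.
- The arm moves only by the tool servo_tool, never from a script. Its argument "moves" is one flat list of numbers, 7 for each row, row after row: the opening, from 0 (shut) to 1 (fully open), then the shift along the tool's x, y, z in m, then the turn, a rotation vector about the tool's x, y, z in rad. A call has 1 to 8 rows; each row shifts and turns the pose as measured when the row begins, along the tool's axes as they then stand; what a row does not reach is not made up. A row lasts 1/12 s, in which the tool goes at most 41.7 mm and 7.16 degrees, less where a joint would pass 70% of its speed; a pose out of reach is approached as far as the arm can. A call with a gripper value outside its range is refused whole. The fingers move at their own pace and stop on an object; "newtons" is the grip in N (left out, the last holds). Time passes only in rows, so rows that do not move let the fingers close. It gives the time, the measured TCP pose, the force and the opening at its end, in the units of the state.
- robot.get_state(): the state, without advancing time (a new reading comes with each control period).
- robot.capture(name): name is "side" or "top"; returns (picture, depth): 384x512x3 uint8, red, green, blue; 384x512 float32, m along the optical axis (not along the pixel's ray), 0 where there is no reading.
- robot.camera_params(name): a dict with "fx", "fy", "cx", "cy" (pixels), "R" (3x3) and "t" (3): a world point X has camera coordinates R X + t. Camera axes: x right, y down, z forward; pixel columns grow to the right and rows downward; lengths in m; the calibration is good to about 2 mm. A picture is of the moment at which its call begins. camera_params takes no time and is no camera call.
- robot.finish_job(): hands the job in, once; it reports no verdict.
The state is a dict: "time_s": time; "joints": joint angles; "dq": joint speeds; "tau": joint torques, N m; "tcp_pos": TCP position; "ee_rot": TCP orientation; "contact_force": force on the tool from outside, world axes, zero at the start; "moment": the same for the moment, N m; "gripper_width": finger opening in m.
Only numpy, scipy, OpenCV 4.12 (cv2) and the standard library are available. Lean on these libraries where they do the work, as an engineer would, in place of code of your own. Each camera call takes 0.05 s, during which the arm holds its last target. There are 200 camera calls.

TASK

Pick up the blue cuvette module, slide it from the open end along the photometer's accessory rail, front first, past the click of the spring catch and on against the sprung light seal of the port. Press it against the seal with a steady 10 newtons or so (the seal pushed in about 7 mm; never push it to the bottom of its travel) and finish like that, still holding the module and pressing, so that I can tighten its clamp knob. Leave everything else on the bench where it is.

Things in the scene. Friction and masses are not known exactly. Their poses are not given: they have to be found in the camera images.
- cuvette_module: Loose module to mount, 0.3-0.5 kg, upright at the start: aluminium carriage (x 47, y 60, 25 mm high) with a blue block (x -20..20, y -22..30, z 25..75 mm). Origin: centre of the underside; z up, +y forward, towards the port once mounted. Clear cuvette on top to z = 85. Finned lamp tube 33 mm across behind, to y = -48. Clamp knob on the +x side, to x = 43, at y = -20, z 2..18.
- module_channel (a point): Mouth of the channel under the carriage at the front, middle of its height: x = 0, y = +30, z = 10.5 mm in the module's frame. The channel runs right through along y and wraps the rail's T head: 35 mm wide (flared to 41 at the front), 11 mm high (z 5..16), closed below by two inward lips 5 mm thick (z 0..5) that leave a 22 mm gap for the stem.
- module_grip (a point): Where to grip the blue block across its flat sides (along the module's x, 40 mm wide): x = 0, y = 0, z = 58 mm in the module's frame, 17 mm below the block's top. Below z = 25 the carriage is 3.5 mm wider on each side.
- module_front (a point): Centre of the module's flat front face (black round window plate), which meets the seal: x = 0, y = +30, z = 50 mm in the module's frame.
- photometer: Fixed instrument: grey base plate (90 mm wide, 12 high, from y = -120 mm) with an aluminium T-rail, then a black snout (100 wide, 125 high, from y = +22), then a white housing (170 wide, 145 high, y 80..230). Origin: on the bench, on the rail's centre line, below the relaxed seal's face; +y along the rail to the port, z up. Mounted, the module's axes are parallel, its origin at x = 0, z = 28..31.
- rail_end (a point): Open end of the rail head, at its top: x = 0, y = -140, z = 44 mm in the photometer's frame. The head is 30 mm wide, 8 thick (z 36..44), on a 16 mm stem; the last 20 mm taper to 20 wide, 5 thick (z 37.5..42.5) as a lead-in, without stem. Mounted, the module has 2.5 mm play to each side and 3 mm in height (origin at z 28..31). The rail is slippery.
- catch (a point): Spring catch: two brass rollers in the flanks of the rail head, 4.5 mm proud: x = 0, y = -24, z = 40 mm in the photometer's frame. They resist the front of the module's skirts (a bump of some 5 to 10 N with its origin near y = -50 mm), then snap out behind them, drawing it on, by about y = -35 and hold it from sliding back; from there it slides on freely and its front meets the seal at y = -30.
- seal (a joint): How far the light seal is pushed in, in m: 0 relaxed, 0.012 at the bottom of its travel. The seal is a black rubber ring 40 mm across on a brass sleeve, on a plain spring of 1.5 N per mm (10 N at 0.0067).
- seal_face (a point): Centre of the seal's face; it moves with the seal along the photometer's +y. At rest at x = 0, y = 0, z = 79 mm in the photometer's frame.
- lens_module: Bystander: another rail accessory, the same carriage with a dark lens tube instead of a blue block, 75 mm high. Origin: centre of its underside.
- reagent_bottle: Bystander: white bottle with a red cap, 68 mm across, 134 mm high.
- beaker: Bystander: glass beaker, 66 mm across, 85 mm high.
- cuvette_rack: Bystander: white cuvette rack with cuvettes, 60 x 150 mm, 45 mm high.
- dish: Bystander: small glass dish, 80 mm across, 18 mm high.
- screwdriver: Bystander: orange screwdriver lying on the bench, 170 mm long.
There are look-alikes about, which are no part of the job. Leave any orange or red look-alike of the cuvette_module alone.

How it is judged:
By the outcome, as a careful person would: the job done as asked, in the order asked, and still so for the second after the job is handed in, while the arm keeps its last pose, push and grip.
It also fails if it takes over 51 s, if anything falls off the work surface, if the arm or the gripper's body presses on something with over 40 N, if the wrist force passes 120 N, or if a joint passes its speed limit or range.

## Working session

There is one attempt and no reset: what is moved stays moved. The work goes in short steps, Python scripts to look and compute and a tool call to move; the robot and the scene stay as the last step left them, time stands still between calls to the robot, and variables do not carry over. Pictures are saved under pics/ and viewed, about 8 in all and at most 12, crops included, and the job is handed in when it is done.

Besides the shell and the picture viewer there is one more tool, called after "Emit:" in YAML: its name, and indented under it one key for each argument. servo_tool: Moves the arm, as the interface text tells. Its arguments: {"type":"object","properties":{"moves":{"type":"array"},"newtons":{"type":"number"}},"required":["moves"]}

```bash
ls; mkdir -p pics
python3 - <<'E'
from bench import robot
import cv2,numpy as np
for n in("side","top"):
    p,d=robot.capture(n); cv2.imwrite(f"pics/{n}0.png",p[:,:,::-1]); np.savez(f"{n}0.npz",p=p,d=d)
    c=robot.camera_params(n); print(n,c['fx'],c['cx'],c['cy'],np.round(c['R'],3).tolist(),np.round(c['t'],3), -c['R'].T@c['t'])
print(robot.get_state())
E
```

```text
pics
side 425.7113002076852 261.8893579433237 191.2931337963526 [[-0.979, -0.203, -0.005], [-0.131, 0.649, -0.749], [0.156, -0.733, -0.662]] [0.522 0.193 1.032] [0.37610445 0.73727999 0.83106273]
top 420.9711839663184 266.1312848376052 191.99648431454997 [[-0.006, -1.0, 0.014], [-0.997, 0.005, -0.076], [0.076, -0.015, -0.997]] [-0.112  0.573  1.153] [ 0.48273936 -0.09811609  1.19473044]
{'time_s': 0.1, 'joints': array([-1.35921983e+00,  2.17691111e-01,  1.61481601e+00,  1.63108122e-05,
        1.31132943e+00, -1.12231545e-01]), 'dq': array([-0.00233867, -0.00145085, -0.00159116, -0.00032672, -0.00078733,
        0.00047969]), 'tau': array([-8.94874629e-04, -3.98079443e+01, -3.04969132e+01, -2.03913751e-04,
        4.24218990e-03,  1.34554017e-05]), 'tcp_pos': array([ 0.19871432, -0.59179871,  0.24406904]), 'ee_rot': array([-7.58809650e-04,  8.11841536e-01, -5.83876752e-01, -8.26460935e-04]), 'contact_force': array([-0.03652765, -0.64127058,  0.19515067]), 'moment': array([-0.03669921, -0.00536103, -0.00775761]), 'gripper_width': 0.08540655199836242}
```

View pics/top0.png

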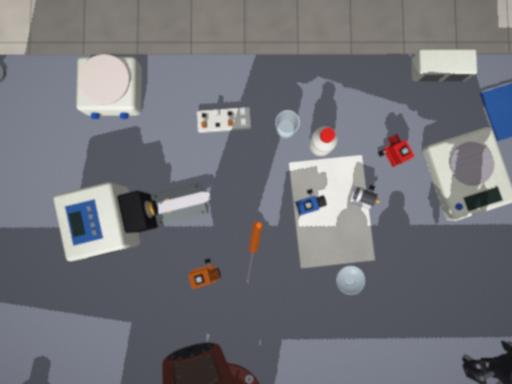

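View pics/side0.png

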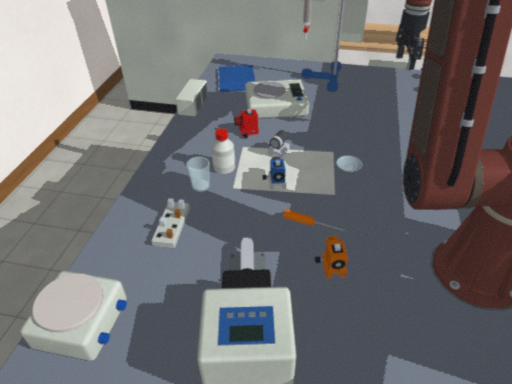

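The top view shows the blue module at about (310,205), its lamp to the right and its knob up, so its front faces left towards the port. The rail's open end is near (208,199), the snout near (138,212) and the housing near (92,222). The orange look-alike is at (204,275) and the red one at (398,150). I'll zoom in on the module and the rail.

```bash
cat > h.py <<'E'
import numpy as np,cv2
from bench import robot
def cloud(n,d):
    c=robot.camera_params(n); v,u=np.indices(d.shape)
    P=np.stack([(u-c['cx'])/c['fx']*d,(v-c['cy'])/c['fy']*d,d],-1)
    return (P-c['t'])@c['R']
def ray(n,u,v,z):
    c=robot.camera_params(n); o=-c['R'].T@c['t']
    r=c['R'].T@np.array([(u-c['cx'])/c['fx'],(v-c['cy'])/c['fy'],1]); return o+r*(z-o[2])/r[2]
def proj(n,X):
    c=robot.camera_params(n); q=c['R']@np.asarray(X)+c['t']; return q[0]/q[2]*c['fx']+c['cx'],q[1]/q[2]*c['fy']+c['cy']
def rect(X):
    r=cv2.minAreaRect((X[:,:2]*1000).astype(np.float32)); return r
E
python3 - <<'E'
from h import *
T=np.load("top0.npz");S=np.load("side0.npz")
a=cv2.resize(T['p'][180:260,105:225],None,fx=3.3,fy=3.3,interpolation=cv2.INTER_CUBIC)
b=cv2.resize(T['p'][180:230,285:385],None,fx=3.96,fy=3.96,interpolation=cv2.INTER_CUBIC)[:, :396]
c=cv2.resize(S['p'][230:310,200:300],None,fx=3.96,fy=3.3,interpolation=cv2.INTER_CUBIC)
d=cv2.resize(S['p'][130:190,240:320],None,fx=4.95,fy=4.95,interpolation=cv2.INTER_CUBIC)
im=np.zeros((580,800,3),np.uint8)
for q,(y,x) in((a,(0,0)),(b,(270,0)),(c,(0,400)),(d,(270,400))): im[y:y+q.shape[0],x:x+q.shape[1]]=q
cv2.imwrite("pics/crop1.png",im[:,:,::-1])
W=cloud("top",T['d']);p=T['p'].astype(int)
for nm,(r0,r1,c0,c1) in dict(mod=(185,225,290,385),rail=(180,230,145,220)).items():
    w=W[r0:r1,c0:c1]; z=w[...,2]
    print(nm); print(np.round(z[::3,::3]*1000).astype(int))
w=W.reshape(-1,3);P=p.reshape(-1,3)
blue=(P[:,2]>P[:,0]+35)&(P[:,2]>P[:,1]+20)
reg=np.zeros(T['d'].shape,bool);reg[190:220,290:330]=1
m=blue&reg.ravel()&(w[:,2]>.06)&(w[:,2]<.085); print(m.sum(),rect(w[m]),w[m].mean(0))
reg[:]=0;reg[160:280,40:140]=1
m=reg.ravel()&(w[:,2]>.135)&(w[:,2]<.16);print('house',m.sum(),rect(w[m]),np.median(w[m],0))
reg[:]=0;reg[170:250,110:170]=1
m=reg.ravel()&(w[:,2]>.115)&(w[:,2]<.132);print('snout',m.sum(),rect(w[m]))
reg[:]=0;reg[180:220,155:225]=1
m=reg.ravel()&(w[:,2]>.034)&(w[:,2]<.06);print('rail',m.sum(),rect(w[m]),np.median(w[m],0))
E
```

```text
mod
[[   2    3    1    2    0    4    4   -3    2    2    4    2    2    3
     3    2    2    6    3   -4    5    2    5    3    4    2    2   17
    23    1    0    2]
 [   3    2   -1    4    2    5    7   17    4    6    0    6   -4    0
     3    1    2    3    5    3    5   10   44   69   71    5    5   18
    16   -1    5   -1]
 [   3    6    2    3    3    2   22   18    4    2    2    5    3    2
     2    1    0    2    3    1    7   23   60   76   71   66   66   60
     1   -3    4    2]
 [   1    6    1    1    3    0    2   16   30    3    0    3    2    1
     0    3    3    2   -1    2    3   27   76   71   72   74   73   70
    68   66    1    4]
 [   0    5    0    5    5   25   75   74   77   64   61   64    2   -1
     5    4   -1    5    3    5    4   42   67   75   69   72   76   74
    75    3    4    3]
 [   0   -2   27   75   74   80   77   79   76   65   66   73   64    1
     2    3    3    3    6    3   30   32   59   59   62   64   67   73
    75   55    5    2]
 [   3    1   42   80   79   81   91   78   80   78   63   64   67    7
     6    6    6    7 
[... 3311 characters left out ...]
    4   -3   -1]
 [ 108   82   42    5    6    3    6    2    7    4   -1    2   -1    0
     2    4    5    3    1   -1    6    2    4    5    1]]
236 ((533.8462524414062, -226.89488220214844), (38.69995880126953, 55.1407585144043), 17.902910232543945) [ 0.53340457 -0.22522686  0.07666633]
house 4134 ((494.9730224609375, 325.1894836425781), (170.19393920898438, 149.33029174804688), 13.741701126098633) [0.49325288 0.32267738 0.146892  ]
snout 1024 ((508.17413330078125, 228.9505157470703), (167.6260223388672, 80.70658111572266), 3.294194221496582)
rail 592 ((545.0467529296875, 109.35820007324219), (37.504737854003906, 144.56597900390625), 10.507575988769531) [0.5466565  0.11374806 0.04590979]
```

View pics/crop1.png

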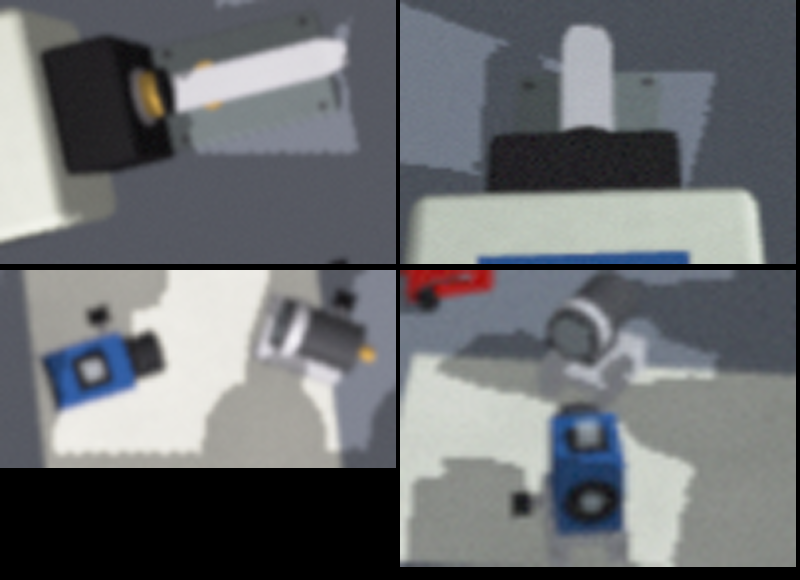

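```bash
cat >> h.py <<'E'
def planepts(n,mask,z):
    v,u=np.nonzero(mask); return np.array([ray(n,a,b,z) for a,b in zip(u,v)])
def module(p,W,box,zlo,zhi):
    r0,r1,c0,c1=box; m=np.zeros(p.shape[:2],np.uint8); P=p.astype(int)
    b=(P[...,2]>P[...,0]+35)&(P[...,2]>P[...,1]+20)&(W[...,2]>zlo)&(W[...,2]<zhi)
    m[r0:r1,c0:c1]=b[r0:r1,c0:c1]; return m
E
python3 - <<'E'
from h import *
from scipy.spatial.transform import Rotation as Ro
T=np.load("top0.npz");p=T['p'];W=cloud("top",T['d'])
m=module(p,W,(190,220,290,330),.066,.09)
X=planepts("top",m,.075); r=rect(X); print("mod",r)
# rail
P=p.astype(int);g=(P.min(-1)>150)&(W[...,2]>.036)&(W[...,2]<.06)
k=np.zeros(g.shape,np.uint8);k[180:222,158:215]=g[180:222,158:215]
X=planepts("top",k,.044)*1000
f=np.array([-np.sin(.235),np.cos(.235)])
for it in range(3):
    s=np.array([f[1],-f[0]]); a=X[:,:2]@f; b=X[:,:2]@s
    bins=np.arange(a.min()+22,a.max()-12,6); c=[];
    for q in bins:
        w=b[(a>=q)&(a<q+6)]; c.append(((w.min()+w.max())/2,w.mean(),np.ptp(w)))
    c=np.array(c); sl=np.polyfit(bins+3,c[:,1],1); an=np.arctan(sl[0]); f=f+s*sl[0]; f/=np.linalg.norm(f)
print("rail angle",np.degrees(np.arctan2(-f[0],f[1])),a.min(),a.max(),c.round(1)[:,:].tolist())
s=np.array([f[1],-f[0]]);b=X[:,:2]@s;a=X[:,:2]@f
print("end",f*a.min()+s*np.median(c[:,1]),"f",f)
# housing top edges
w=W.reshape(-1,3)
q=robot.get_state()['ee_rot'];print(Ro.from_quat(q[[1,2,3,0]]).as_matrix().round(3))
for nm,box in (("top",(60,420)),):
    pass
h=np.zeros(g.shape,np.uint8);h[160:280,40:140]=((W[...,2]>.137)&(W[...,2]<.16))[160:280,40:140]
print("house",rect(planepts("top",h,.145)))
E
```

```text
mod ((533.347412109375, -225.39089965820312), (38.72532272338867, 53.40098190307617), 18.003847122192383)
rail angle 14.059929296648624 -98.07910803883146 45.92419450191041 [[556.5, 556.5, 28.6], [556.6, 556.5, 29.9], [556.9, 557.1, 29.3], [556.0, 556.4, 28.6], [557.0, 557.0, 29.3], [556.0, 555.7, 28.6], [557.4, 557.3, 28.6], [556.4, 557.0, 27.9], [557.4, 557.7, 28.6], [556.4, 556.6, 29.3], [557.5, 557.2, 28.6], [556.8, 557.1, 28.6], [557.5, 557.1, 28.6], [556.9, 557.0, 28.6], [556.6, 556.1, 30.5], [556.9, 557.4, 28.6], [556.6, 556.7, 30.5], [557.0, 556.7, 28.6], [556.0, 556.0, 23.9]]
end [564.10821366  40.16675761] f [-0.24293666  0.97004215]
[[ 0.318 -0.948 -0.   ]
 [-0.948 -0.318  0.002]
 [-0.002 -0.    -1.   ]]Traceback (most recent call last):
  File "<stdin>", line 26, in <module>
  File "h.py", line 15, in planepts
    v,u=np.nonzero(mask); return np.array([ray(n,a,b,z) for a,b in zip(u,v)])
                                           ~~~^^^^^^^^^
  File "h.py", line 8, in ray
    c=robot.camera_params(n); o=-c['R'].T@c['t']
ValueError: time passes only in moves, steps and waits
```

```bash
sed -i 's/^from bench import robot/from bench import robot as _r\nimport functools\nclass robot:\n    capture=_r.capture; get_state=_r.get_state; finish_job=_r.finish_job\n    camera_params=functools.lru_cache(None)(_r.camera_params)/' h.py
cat >> h.py <<'E'
from scipy.spatial.transform import Rotation as Ro
def plan(pos,yaw,n,op,level=True):
    """rows (tool axes) from measured pose to pos, tool down with tool x at yaw deg"""
    s=robot.get_state(); R=Ro.from_quat(s['ee_rot'][[1,2,3,0]])
    y=np.radians(yaw); c,d=np.cos(y),np.sin(y)
    G=Ro.from_matrix(np.array([[c,d,0],[d,-c,0],[0,0,-1]]))
    w=(R.inv()*G).as_rotvec(); D=(np.array(pos)-s['tcp_pos'])
    print("t",s['time_s'],"left",D.round(4),"rot",w.round(3))
    for i in range(n):
        Ri=R*Ro.from_rotvec(w*i/n); t=Ri.inv().apply(D/n)
        print(op,*[f"{x:.4f}" for x in t],*[f"{x:.3f}" for x in w/n],sep=", ")
E
python3 -c "
from h import *
plan((.5346,-.2292,.15),18,16,1)"
```

```text
t 0.1 left [ 0.3359  0.3626 -0.0941] rot [-0.002  0.002 -1.561]
1, -0.0148, -0.0271, 0.0059, -0.000, 0.000, -0.098
1, -0.0121, -0.0284, 0.0059, -0.000, 0.000, -0.098
1, -0.0093, -0.0295, 0.0059, -0.000, 0.000, -0.098
1, -0.0063, -0.0302, 0.0059, -0.000, 0.000, -0.098
1, -0.0034, -0.0307, 0.0059, -0.000, 0.000, -0.098
1, -0.0004, -0.0309, 0.0059, -0.000, 0.000, -0.098
1, 0.0026, -0.0308, 0.0059, -0.000, 0.000, -0.098
1, 0.0056, -0.0304, 0.0059, -0.000, 0.000, -0.098
1, 0.0086, -0.0297, 0.0059, -0.000, 0.000, -0.098
1, 0.0114, -0.0287, 0.0059, -0.000, 0.000, -0.098
1, 0.0142, -0.0275, 0.0059, -0.000, 0.000, -0.098
1, 0.0168, -0.0259, 0.0059, -0.000, 0.000, -0.098
1, 0.0192, -0.0242, 0.0059, -0.000, 0.000, -0.098
1, 0.0215, -0.0222, 0.0059, -0.000, 0.000, -0.098
1, 0.0235, -0.0200, 0.0059, -0.000, 0.000, -0.098
1, 0.0254, -0.0176, 0.0059, -0.000, 0.000, -0.098
```

Emit:
servo_tool:
  moves: [1,-0.015,-0.027,0.006,0,0,-0.098,1,-0.012,-0.028,0.006,0,0,-0.098,1,-0.009,-0.03,0.006,0,0,-0.098,1,-0.006,-0.03,0.006,0,0,-0.098,1,-0.003,-0.031,0.006,0,0,-0.098,1,0,-0.031,0.006,0,0,-0.098,1,0.003,-0.031,0.006,0,0,-0.098,1,0.006,-0.03,0.006,0,0,-0.098]
  newtons: 60

```text
time_s: 0.77
tcp_pos: [0.366, -0.4064, 0.191]
ee_rot: [-0.0, 0.976, -0.218, -0.002]
contact_force: [0.5, -0.0, -0.2]
gripper_width: 0.0851
```

Emit:
servo_tool:
  moves: [1,0.009,-0.03,0.006,0,0,-0.098,1,0.011,-0.029,0.006,0,0,-0.098,1,0.014,-0.028,0.006,0,0,-0.098,1,0.017,-0.026,0.006,0,0,-0.098,1,0.019,-0.024,0.006,0,0,-0.098,1,0.021,-0.022,0.006,0,0,-0.098,1,0.024,-0.02,0.006,0,0,-0.098,1,0.025,-0.018,0.006,0,0,-0.098]

```text
time_s: 1.43
tcp_pos: [0.5288, -0.2033, 0.1366]
ee_rot: [-0.004, 0.981, 0.192, -0.004]
contact_force: [0.1, -0.9, 0.4]
gripper_width: 0.0855
```

```bash
python3 -c "
from h import *
plan((.5346,-.2292,.12),18,4,1)
p,d=robot.capture('side');cv2.imwrite('pics/side1.png',cv2.resize(p[60:240,180:420],None,fx=3,fy=3)[:,:,::-1])"
```

```text
t 1.4333 left [ 0.0058 -0.0259 -0.0166] rot [-0.008  0.006  0.071]
1, -0.0011, 0.0066, 0.0041, -0.002, 0.002, 0.018
1, -0.0010, 0.0066, 0.0041, -0.002, 0.002, 0.018
1, -0.0008, 0.0066, 0.0041, -0.002, 0.002, 0.018
1, -0.0007, 0.0066, 0.0041, -0.002, 0.002, 0.018
```

Emit:
servo_tool:
  moves: [1,-0.001,0.0066,0.004,-0.002,0.002,0.018,1,-0.001,0.0066,0.004,-0.002,0.002,0.018,1,0,0.005,0,0,0,0.018,1,0,0,0,0,0,0]

```text
time_s: 1.82
tcp_pos: [0.5353, -0.2147, 0.1239]
ee_rot: [-0.005, 0.986, 0.167, -0.002]
contact_force: [0.0, -0.1, -0.7]
gripper_width: 0.0854
```

```bash
python3 -c "
from h import *
plan((.5346,-.2292,.053),18,8,1)
p,d=robot.capture('side');cv2.imwrite('pics/side1.png',cv2.resize(p[60:240,180:420],None,fx=3,fy=3)[:,:,::-1])"
```

```text
t 1.8167 left [-0.0007 -0.0145 -0.0709] rot [-0.011  0.003  0.022]
1, -0.0007, 0.0018, 0.0088, -0.001, 0.000, 0.003
1, -0.0007, 0.0018, 0.0088, -0.001, 0.000, 0.003
1, -0.0007, 0.0018, 0.0088, -0.001, 0.000, 0.003
1, -0.0007, 0.0017, 0.0088, -0.001, 0.000, 0.003
1, -0.0007, 0.0017, 0.0089, -0.001, 0.000, 0.003
1, -0.0007, 0.0017, 0.0089, -0.001, 0.000, 0.003
1, -0.0006, 0.0017, 0.0089, -0.001, 0.000, 0.003
1, -0.0006, 0.0017, 0.0089, -0.001, 0.000, 0.003
```

View pics/side1.png

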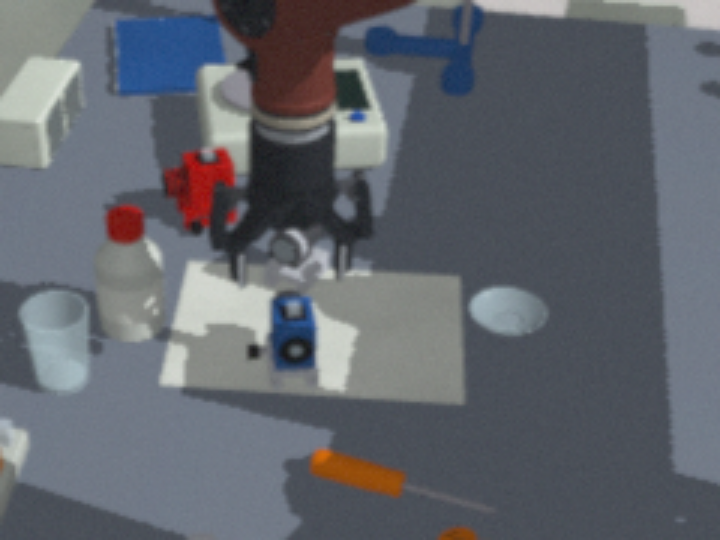

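The open jaws straddle the blue module, with a finger on each side at crop columns 240 and 345 and the block at (295,330). I'll go down and correct on the way.

Emit:
servo_tool:
  moves: [1,-0.001,0.008,0.008,-0.005,0,0.012,1,-0.001,0.006,0.012,-0.005,0,0.01,1,0,0.003,0.012,0,0,0,1,0,0,0.01,0,0,0,1,0,0,0,0,0,0]

```text
time_s: 2.28
tcp_pos: [0.5372, -0.2372, 0.0784]
ee_rot: [0.001, 0.988, 0.152, -0.001]
contact_force: [-0.3, 0.2, -0.7]
gripper_width: 0.0852
```

```bash
python3 -c "
from h import *
plan((.5346,-.2292,.053),18,4,1)"
```

```text
t 2.2833 left [-0.0026  0.008  -0.0254] rot [ 0.001  0.002 -0.009]
1, -0.0000, -0.0021, 0.0063, 0.000, 0.001, -0.002
1, -0.0000, -0.0021, 0.0063, 0.000, 0.001, -0.002
1, 0.0000, -0.0021, 0.0063, 0.000, 0.001, -0.002
1, 0.0000, -0.0021, 0.0063, 0.000, 0.001, -0.002
```

Emit:
servo_tool:
  moves: [1,0,-0.003,0.006,0,0,-0.004,1,0,-0.003,0.007,0,0,-0.003,1,0,-0.001,0.006,0,0,0,1,0,0,0.003,0,0,0,1,0,0,0,0,0,0]

```text
time_s: 2.7
tcp_pos: [0.5332, -0.2287, 0.0519]
ee_rot: [-0.001, 0.988, 0.156, -0.003]
contact_force: [-0.2, 0.1, 0.4]
gripper_width: 0.0852
```

```bash
python3 -c "
from h import *
plan((.5346,-.2292,.053),18,1,1)"
```

```text
t 2.7 left [ 0.0014 -0.0005  0.0011] rot [-0.002  0.005 -0.002]
1, 0.0012, 0.0009, -0.0011, -0.002, 0.005, -0.002
```

Emit:
servo_tool:
  moves: [0,0.001,0.001,-0.001,0,0.004,0,0,0,0,0,0,0,0,0,0,0,0,0,0,0,0,0,0,0,0,0,0,0,0,0,0,0,0,0,0,0,0,0,0,0,0,0,0,0,0,0,0,0,0,0,0,0,0,0,0]
  newtons: 60

```text
time_s: 3.37
tcp_pos: [0.5352, -0.2292, 0.0539]
ee_rot: [-0.001, 0.988, 0.156, 0.0]
contact_force: [0.5, 0.3, -1.2]
gripper_width: 0.039
```

Emit:
servo_tool:
  moves: [0,0,0,-0.01,0,0,0,0,0,0,-0.01,0,0,0,0,0,0,-0.005,0,0,0,0,0,0,0,0,0,0]

```text
time_s: 3.7
tcp_pos: [0.5331, -0.2281, 0.079]
ee_rot: [-0.002, 0.988, 0.156, -0.002]
contact_force: [0.8, 0.2, -4.4]
gripper_width: 0.0391
```

```bash
python3 -c "
from h import *
plan((.5789,-.0189,.0835),14,8,0)
print(robot.get_state()['contact_force'])"
```

```text
t 3.7 left [0.0458 0.2092 0.0045] rot [-0.005  0.003  0.069]
0, 0.0135, -0.0231, -0.0005, -0.001, 0.000, 0.009
0, 0.0133, -0.0232, -0.0005, -0.001, 0.000, 0.009
0, 0.0131, -0.0233, -0.0005, -0.001, 0.000, 0.009
0, 0.0129, -0.0235, -0.0005, -0.001, 0.000, 0.009
0, 0.0127, -0.0236, -0.0005, -0.001, 0.000, 0.009
0, 0.0125, -0.0237, -0.0005, -0.001, 0.000, 0.009
0, 0.0123, -0.0238, -0.0005, -0.001, 0.000, 0.009
0, 0.0121, -0.0239, -0.0006, -0.001, 0.000, 0.009
[ 0.81826962  0.18373614 -4.4157614 ]
```

Lifted: the wrist reads −4.4 N, which fits the module's weight. Next, travel to just short of the rail end.

Emit:
servo_tool:
  moves: [0,0.0135,-0.023,-0.001,-0.001,0,0.009,0,0.0135,-0.023,-0.001,-0.001,0,0.009,0,0.013,-0.023,-0.001,-0.001,0,0.009,0,0.013,-0.023,-0.001,0,0,0.009,0,0.0125,-0.023,0,0,0,0.009,0,0.012,-0.023,0,0,0,0.009,0,0.009,-0.017,0,0,0,0.005,0,0,0,0,0,0,0]

```text
time_s: 4.37
tcp_pos: [0.5749, -0.0506, 0.0859]
ee_rot: [0.001, 0.992, 0.122, 0.001]
contact_force: [-0.0, -0.2, -3.8]
gripper_width: 0.0395
```

Run:
```python
from h import *
plan((.5789,-.0189,.0835),14,2,0)
for n in("side","top"):
    p,d=robot.capture(n); np.savez(f"{n}2.npz",p=p,d=d)
    if n=="side": a=cv2.resize(p[150:300,190:320],None,fx=3,fy=3,interpolation=cv2.INTER_CUBIC)
    else: b=cv2.resize(p[170:250,130:270],None,fx=2.8,fy=2.8,interpolation=cv2.INTER_CUBIC)
im=np.zeros((450,790,3),np.uint8); im[:a.shape[0],:a.shape[1]]=a; im[:b.shape[0],395:395+b.shape[1]]=b
cv2.imwrite("pics/p2.png",im[:,:,::-1])
```

```text
t 4.3667 left [ 0.004   0.0317 -0.0024] rot [ 0.002 -0.001  0.001]
0, 0.0058, -0.0149, 0.0012, 0.001, -0.001, 0.000
0, 0.0058, -0.0149, 0.0012, 0.001, -0.001, 0.000
```

View pics/p2.png

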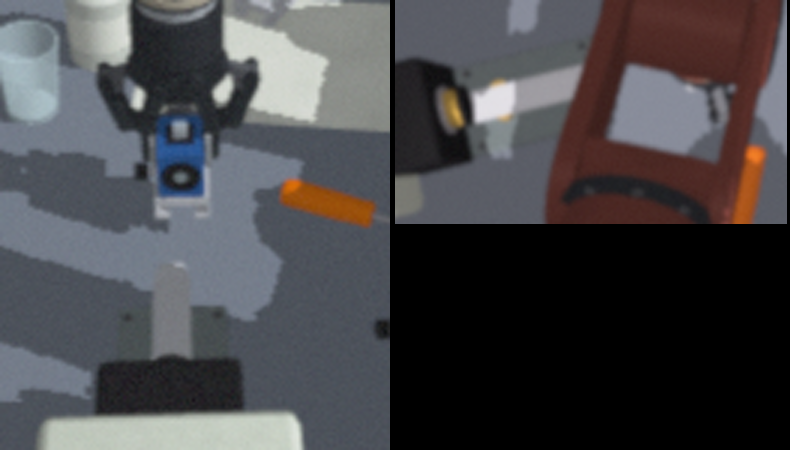

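The side view looks almost straight along the rail: the module at crop (180,160) is upright in the hand and the open rail end is at (172,268). The arm hides it in the top view. I'll measure the lateral offset from the side view alone.

```bash
cat > lat.py <<'E'
from h import *
th=np.radians(14.06);f=np.array([-np.sin(th),np.cos(th),0]);s=np.array([np.cos(th),np.sin(th),0]);zz=np.array([0,0,1.])
c=robot.camera_params("side");o=-c['R'].T@c['t']
def rays(u,v): return np.stack([(u-c['cx'])/c['fx'],(v-c['cy'])/c['fy'],np.ones_like(u,float)],-1)@c['R']
def hit(u,v,nrm,dd):
    r=rays(np.asarray(u,float),np.asarray(v,float)); return o+r*((dd-o@nrm)/(r@nrm))[:,None]
def edges(line,rel=.5):
    """subpixel half-level crossings of a bright run"""
    i=np.argmax(line); h=(line.max()+np.percentile(line,20))/2; a=i
    while a>0 and line[a-1]>h:a-=1
    b=i
    while b<len(line)-1 and line[b+1]>h:b+=1
    return a-1+(h-line[a-1])/(line[a]-line[a-1]) , b+(line[b]-h)/(line[b]-line[b+1])
def rail(p):
    g=p.astype(float).min(-1); out=[]
    for v in range(244,266):
        l=g[v,228:268]; a,b=edges(l); X=hit([228+a,228+b],[v,v],zz,.044); out.append([v,*(X@s*1000),X[0]@f*1000])
    return np.array(out)
def mod(p,aface,box):
    P=p.astype(float); B=P[...,2]-(P[...,0]+P[...,1])/2; out=[]
    for v in range(*box[:2]):
        l=np.clip(B[v,box[2]:box[3]],0,40); 
        if l.max()<35: continue
        k=np.nonzero(l>20)[0]; a,b=k[0],k[-1]
        a=a-1+(20-l[a-1])/(l[a]-l[a-1]); b=b+(l[b]-20)/(l[b]-l[b+1])
        X=hit([box[2]+a,box[2]+b],[v,v],f,aface); out.append([v,*(X@s*1000),X[0,2]*1000])
    return np.array(out)
E
python3 - <<'E'
from lat import *
for k in("side0","side2"):
    r=rail(np.load(k+".npz")['p']);print(k,r.round(1)[::3].tolist(),"mid",((r[:,1]+r[:,2])/2)[3:].round(1))
st=robot.get_state();t=st['tcp_pos']; print("tcp lat",t@s*1000,"a",t@f*1000, "z",t[2])
m=mod(np.load("side2.npz")['p'],t@f+.030,(180,222,225,275)); m=np.c_[m,(m[:,1]+m[:,2])/2]; print(m.round(1))
E
```

```text
side0 [[244.0, 571.9, 541.2, -73.4], [247.0, 571.9, 541.4, -63.7], [250.0, 574.4, 541.7, -54.3], [253.0, 572.5, 541.0, -44.8], [256.0, 572.6, 540.5, -35.5], [259.0, 572.3, 541.0, -26.4], [262.0, 572.5, 541.2, -17.3], [265.0, 572.5, 540.6, -8.4]] mid [556.7 556.8 557.8 558.1 557.5 556.8 556.7 556.5 556.5 556.5 556.6 556.5
 556.6 556.7 556.8 556.9 556.8 556.9 556.5]Traceback (most recent call last):
  File "<stdin>", line 3, in <module>
  File "lat.py", line 17, in rail
    l=g[v,228:268]; a,b=edges(l); X=hit([228+a,228+b],[v,v],zz,.044); out.append([v,*(X@s*1000),X[0]@f*1000])
                        ~~~~~^^^
  File "lat.py", line 13, in edges
    return a-1+(h-line[a-1])/(line[a]-line[a-1]) , b+(line[b]-h)/(line[b]-line[b+1])
                                                                          ~~~~^^^^^
IndexError: index 40 is out of bounds for axis 0 with size 40
```

Run:
```python
from lat import *
st=robot.get_state();t=st['tcp_pos']; print("tcp lat",t@s*1000,"a",t@f*1000, "z",t[2])
m=mod(np.load("side2.npz")['p'],t@f+.030,(180,222,225,275)); m=np.c_[m,(m[:,1]+m[:,2])/2]; print(m.round(1)[::2])
u=[proj("side",f*(t@f+.03)+s*(t@s)+zz*z) for z in (.0575,.0825,.1075)];print(u)
```

```text
tcp lat 544.1925097417 a -191.28051847992245 z 0.08582747040547091
[[189.  564.1 527.4 145.9 545.7]
 [191.  565.8 526.  139.4 545.9]
 [193.  566.1 526.  132.8 546.1]
 [195.  566.5 526.2 126.2 546.4]
 [197.  567.  525.2 119.5 546.1]
 [199.  600.4 524.9 114.2 562.7]
 [201.  567.6 524.2 106.  545.9]
 [203.  567.7 524.5  99.2 546.1]
 [205.  567.8 524.6  92.2 546.2]
 [207.  567.8 524.9  85.3 546.3]
 [209.  568.2 525.1  78.2 546.7]
 [211.  567.8 524.7  71.1 546.2]
 [213.  567.5 524.5  64.  546. ]
 [215.  566.5 526.7  56.7 546.6]]
[(np.float64(250.9514238784381), np.float64(214.495829297516)), (np.float64(250.73427694690545), np.float64(207.49302939030486)), (np.float64(250.5103897925309), np.float64(200.27286315164625))]
```

Emit:
servo_tool:
  moves: [0,0.004,-0.01,0.001,0,0,0,0,0.004,-0.01,0.001,0,0,0,0,0.002,-0.01,0,0,0,0,0,0,-0.004,0,0,0,0,0,0,0,0,0,0,0]

```text
time_s: 4.88
tcp_pos: [0.5753, -0.0181, 0.0832]
ee_rot: [0.002, 0.993, 0.12, -0.0]
contact_force: [0.0, 0.1, -2.6]
gripper_width: 0.0392
```

```bash
cat > w.py <<'E'
from lat import *
st=robot.get_state();t=st['tcp_pos'];F=st['contact_force'];M=Ro.from_quat(st['ee_rot'][[1,2,3,0]]).as_matrix()
G=np.array([s,-f,-zz]).T
print("lat %.1f y %.1f z %.1f"%(t@s*1000,t@f*1000-41,t[2]*1e3),"F lat,fwd,z",np.round([F@s,F@f,F[2]],1),"mom",(M.T@st['moment']).round(2),"rot left",(Ro.from_matrix(M).inv()*Ro.from_matrix(G)).as_rotvec().round(4),"t",st['time_s'])
E
python3 w.py
```

```text
lat 553.7 y -198.3 z 83.2 F lat,fwd,z [ 0.   0.1 -2.6] mom [-0.03 -0.05  0.02] rot left [ 0.0046  0.001  -0.0051] t 4.8833
```

Emit:
servo_tool:
  moves: [0,0.001,-0.003,0,0.003,0,-0.004,0,0.001,-0.005,0,0.002,0,-0.002,0,0,-0.005,0,0,0,0,0,0,-0.002,0,0,0,0,0,0,0,0,0,0,0]

```text
time_s: 5.3
tcp_pos: [0.5731, -0.0022, 0.0831]
ee_rot: [-0.0, 0.992, 0.123, -0.001]
contact_force: [0.5, 0.0, -3.8]
gripper_width: 0.0396
```

```bash
cat > look.py <<'E'
import sys
from w import *
p,d=robot.capture("side"); np.savez(sys.argv[1]+".npz",p=p,d=d)
cv2.imwrite(f"pics/{sys.argv[1]}.png",cv2.resize(p[170:270,195:305],None,fx=6,fy=6,interpolation=cv2.INTER_CUBIC)[:,:,::-1])
v0=int(proj("side",f*(t@f+.03)+s*(t@s)+zz*(t[2]+.015))[1])
m=mod(p,t@f+.030,(v0,v0+12,225,275)); x=(m[:,1]+m[:,2])/2
print("module lat",np.median(x),x.round(1))
E
python3 look.py s3
```

```text
lat 555.4 y -182.4 z 83.1 F lat,fwd,z [ 0.5 -0.1 -3.8] mom [-0.04 -0.03 -0.  ] rot left [-0.0006  0.0016  0.0009] t 5.3
module lat 555.9435923325008 [556.4 556.3 536.1 555.9 555.9 556.2 556.1 556.  556.  555.7 555.9 555.5]
```

View pics/s3.png

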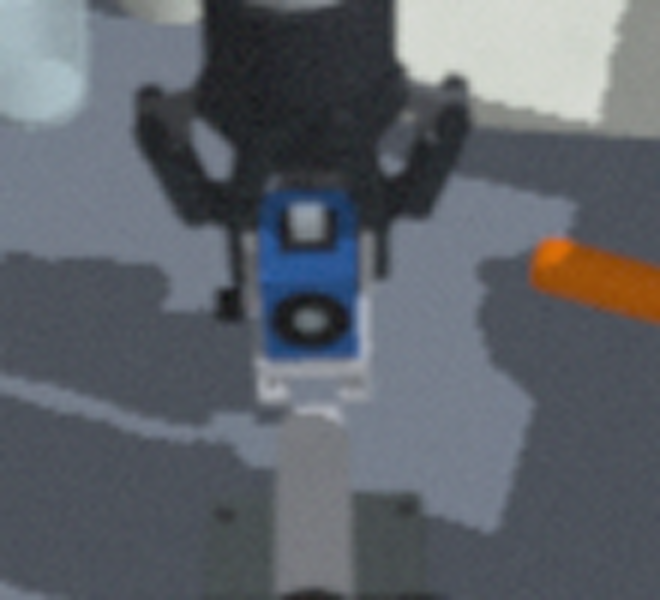

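The module's front is in line with the rail: window at (311,318) and rail end at (315,412), within 1 mm laterally. I'll start sliding and watch the forces.

Emit:
servo_tool:
  moves: [0,0.0005,-0.004,0,0,0,0,0,0.0005,-0.005,0,0,0,0,0,0,-0.005,0,0,0,0,0,0,-0.005,0,0,0,0,0,0,-0.003,0,0,0,0,0,0,0,0,0,0,0]

```text
time_s: 5.85
tcp_pos: [0.5684, 0.0211, 0.0832]
ee_rot: [-0.0, 0.992, 0.122, -0.001]
contact_force: [-0.7, 0.7, -4.6]
gripper_width: 0.0395
```

```bash
python3 look.py s4
```

```text
lat 556.5 y -158.6 z 83.2 F lat,fwd,z [-0.5  0.9 -4.6] mom [ 0.01 -0.01  0.02] rot left [-0.0005  0.0014  0.0001] t 5.85
module lat 556.8993237841544 [557.2 557.  556.9 556.9 557.  557.1 557.  556.6 556.4 556.4 556.8 556.6]
```

Emit:
servo_tool:
  moves: [0,0,-0.004,0,0,0,0,0,0,-0.006,0,0,0,0,0,0,-0.006,0,0,0,0,0,0,-0.006,0,0,0,0,0,0,-0.004,0,0,0,0,0,0,0,0,0,0,0]

```text
time_s: 6.4
tcp_pos: [0.5615, 0.0486, 0.0833]
ee_rot: [-0.0, 0.992, 0.122, -0.001]
contact_force: [0.1, -0.0, -2.9]
gripper_width: 0.0397
```

```bash
python3 look.py s5
```

```text
lat 556.5 y -130.2 z 83.3 F lat,fwd,z [ 0.1 -0.  -2.9] mom [0.02 0.02 0.03] rot left [-0.0003  0.0012 -0.0003] t 6.4
module lat 557.578881523604 [569.3 557.7 557.5 557.6 557.7 557.9 557.3 557.3 557.5]
```

View pics/s5.png

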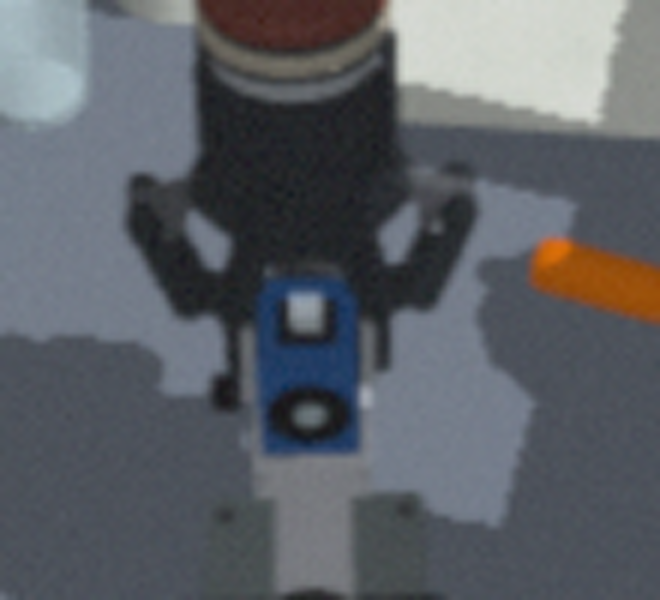

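The module is on the rail and moving freely. The carriage wraps the head at crop (312,470) and side forces are near zero. I'll trim it −0.7 mm sideways and continue.

Emit:
servo_tool:
  moves: [0,-0.0004,-0.005,0,0,0,0,0,-0.0003,-0.007,0,0,0,0,0,0,-0.008,0,0,0,0,0,0,-0.008,0,0,0,0,0,0,-0.008,0,0,0,0,0,0,-0.007,0,0,0,0,0,0,-0.003,0,0,0,0,0,0,0,0,0,0,0]

```text
time_s: 7.12
tcp_pos: [0.5484, 0.0979, 0.0834]
ee_rot: [-0.0, 0.992, 0.122, -0.0]
contact_force: [-0.5, 0.3, -3.6]
gripper_width: 0.0395
```

```bash
python3 look.py s6
```

```text
lat 555.7 y -79.3 z 83.4 F lat,fwd,z [-0.5  0.4 -3.6] mom [0.01 0.01 0.02] rot left [-0.0002  0.0009 -0.0001] t 7.1167
module lat 556.6438828592229 [556.9 556.8 556.7 556.6 556.4 556.6 556.6 556.6 556.7 556.5 556.7]
```

Centred (556.6 against 556.7). Next, up to the catch in small steps.

Emit:
servo_tool:
  moves: [0,0,-0.004,0,0,0,0,0,0,-0.005,0,0,0,0,0,0,-0.005,0,0,0,0,0,0,-0.003,0,0,0,0,0,0,0,0,0,0,0]

```text
time_s: 7.58
tcp_pos: [0.5443, 0.115, 0.0835]
ee_rot: [0.0, 0.993, 0.122, -0.0]
contact_force: [-0.3, 0.5, -3.9]
gripper_width: 0.0398
```

```bash
python3 w.py
```

```text
lat 555.9 y -61.7 z 83.5 F lat,fwd,z [-0.1  0.6 -3.9] mom [-0.02 -0.03 -0.06] rot left [ 0.0003  0.0006 -0.0014] t 7.5833
```

Emit:
servo_tool:
  moves: [0,0,-0.004,0,0,0,0,0,0,-0.004,0,0,0,0,0,0,-0.003,0,0,0,0]

```text
time_s: 7.83
tcp_pos: [0.5423, 0.1259, 0.0837]
ee_rot: [0.001, 0.993, 0.121, 0.001]
contact_force: [1.7, -0.9, -4.2]
gripper_width: 0.0393
```

Emit:
servo_tool:
  moves: [0,0,-0.003,0,0,0,0,0,0,-0.003,0,0,0,0]

```text
time_s: 8.0
tcp_pos: [0.542, 0.1282, 0.0841]
ee_rot: [0.006, 0.992, 0.124, 0.001]
contact_force: [0.9, -10.0, -4.6]
gripper_width: 0.0393
```

```bash
python3 w.py
```

```text
lat 556.9 y -48.4 z 84.1 F lat,fwd,z [-1.6 -9.9 -4.6] mom [-1.98 -0.16  0.04] rot left [ 0.0118 -0.0012  0.0024] t 8.0
```

Meeting the catch, with 10 N resisting at y ≈ −48, where it should be. I'll push through it.

Emit:
servo_tool:
  moves: [0,0,-0.005,0,0.006,0,0,0,0,-0.005,0,0.004,0,0]

```text
time_s: 8.17
tcp_pos: [0.5416, 0.1302, 0.084]
ee_rot: [0.01, 0.992, 0.127, 0.002]
contact_force: [3.8, -14.3, -6.1]
gripper_width: 0.0392
```

```bash
python3 w.py
```

```text
lat 557.0 y -46.3 z 84.0 F lat,fwd,z [  0.2 -14.8  -6.1] mom [-2.76 -0.01  0.01] rot left [ 0.0205 -0.0011  0.0093] t 8.1667
```

Emit:
servo_tool:
  moves: [0,0,-0.006,0,0.015,0,0.004,0,0,-0.006,0,0.015,0,0.004]
  newtons: 80

```text
time_s: 8.33
tcp_pos: [0.5402, 0.1361, 0.0839]
ee_rot: [0.001, 0.992, 0.125, 0.001]
contact_force: [-0.8, -0.7, -4.2]
gripper_width: 0.0395
```

```bash
python3 look.py s7
```

```text
lat 557.1 y -40.2 z 83.9 F lat,fwd,z [-1.  -0.5 -4.2] mom [-0.18 -0.04  0.07] rot left [ 0.0028 -0.0007  0.0048] t 8.3333
module lat 558.1476845863674 [558.2 558.3 558.3 558.1 558.1 557.9 557.9]
```

View pics/s7.png

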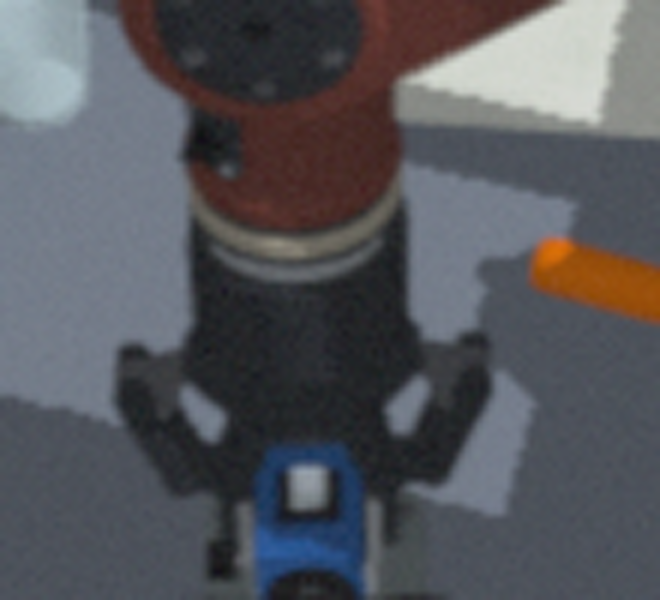

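The resistance dropped to 0 N at y ≈ −40, so the catch has snapped. I'll go gently to the seal with a −1 mm side trim.

Emit:
servo_tool:
  moves: [0,-0.0007,-0.002,0,0.002,0,0.004,0,-0.0005,-0.002,0,0,0,0.002,0,0,0,0,0,0,0]

```text
time_s: 8.63
tcp_pos: [0.538, 0.1428, 0.0841]
ee_rot: [-0.003, 0.993, 0.12, 0.001]
contact_force: [0.2, 1.5, -4.5]
gripper_width: 0.0391
```

```bash
python3 w.py
```

```text
lat 556.6 y -33.2 z 84.1 F lat,fwd,z [ 0.6  1.4 -4.5] mom [ 0.24  0.18 -0.05] rot left [-0.0056 -0.003  -0.0049] t 8.6333
```

Emit:
servo_tool:
  moves: [0,-0.0003,-0.002,0,-0.003,-0.002,-0.002,0,0,-0.001,0,0,0,0,0,0,0,0,0,0,0]

```text
time_s: 8.88
tcp_pos: [0.536, 0.1468, 0.084]
ee_rot: [-0.001, 0.993, 0.122, -0.001]
contact_force: [-0.6, 0.9, -4.5]
gripper_width: 0.0391
```

```bash
python3 w.py
```

```text
lat 555.6 y -28.8 z 84.0 F lat,fwd,z [-0.4  1.  -4.5] mom [-0.   -0.01  0.08] rot left [-0.0025  0.0009 -0.0013] t 8.8833
```

Emit:
servo_tool:
  moves: [0,0,-0.0015,0,0,0,0,0,0,-0.0015,0,0,0,0,0,0,0,0,0,0,0]

```text
time_s: 9.13
tcp_pos: [0.5355, 0.1487, 0.0841]
ee_rot: [0.001, 0.992, 0.123, -0.0]
contact_force: [0.7, -2.7, -4.3]
gripper_width: 0.0388
```

```bash
python3 w.py
```

```text
lat 555.5 y -26.8 z 84.1 F lat,fwd,z [-0.  -2.8 -4.3] mom [-0.43  0.04 -0.03] rot left [0.0013 0.001  0.001 ] t 9.1333
```

The seal is touched: 2.8 N at y ≈ −26.8, so first contact was at about −28.6. About 4.8 mm more is needed for 10 N.

Emit:
servo_tool:
  moves: [0,0,-0.002,0,0.001,0,0,0,0,-0.002,0,0.001,0,0,0,0,-0.001,0,0,0,0]

```text
time_s: 9.38
tcp_pos: [0.535, 0.1509, 0.0842]
ee_rot: [0.003, 0.992, 0.124, -0.0]
contact_force: [2.1, -5.6, -3.7]
gripper_width: 0.0392
```

```bash
python3 w.py
```

```text
lat 555.6 y -24.6 z 84.2 F lat,fwd,z [ 0.7 -6.  -3.7] mom [-0.9  -0.04 -0.04] rot left [0.0051 0.0011 0.0024] t 9.3833
```

Emit:
servo_tool:
  moves: [0,0,-0.003,0,0.003,0,0,0,0,-0.003,0,0.003,0,0.001,0,0,-0.003,0,0.003,0,0.001]

```text
time_s: 9.63
tcp_pos: [0.5343, 0.154, 0.0843]
ee_rot: [0.004, 0.992, 0.124, -0.0]
contact_force: [2.2, -11.1, -4.3]
gripper_width: 0.039
```

```bash
python3 w.py; python3 -c "
from bench import robot
for i in range(6): robot.capture('side')"; python3 w.py
```

```text
lat 555.7 y -21.4 z 84.3 F lat,fwd,z [ -0.6 -11.3  -4.3] mom [-1.58 -0.08 -0.01] rot left [0.0081 0.0017 0.0034] t 9.6333
lat 555.7 y -21.7 z 84.3 F lat,fwd,z [ -0.2 -10.1  -3.7] mom [-1.53 -0.07 -0.04] rot left [0.0082 0.0016 0.0031] t 9.9333
```

Run:
```python
from lat import *
a,_=robot.capture("side");b,_=robot.capture("top")
im=np.zeros((440,800,3),np.uint8);im[:390,:400]=cv2.resize(a[170:300,190:323],(400,390),interpolation=cv2.INTER_CUBIC);im[:300,400:]=cv2.resize(b,(400,300))
cv2.imwrite("pics/end.png",im[:,:,::-1]); L=[]
for i in range(8):
    robot.capture("side");S=robot.get_state();L.append([S['contact_force']@f,S['tcp_pos']@f*1000-41,S['gripper_width']*1e3])
print(np.round(L,2).tolist(),S['time_s'])
```

```text
[[-10.09, -21.73, 38.73], [-10.13, -21.74, 38.94], [-10.35, -21.71, 38.97], [-10.27, -21.7, 39.18], [-10.73, -21.74, 39.42], [-10.4, -21.73, 38.95], [-10.22, -21.74, 39.28], [-10.03, -21.73, 39.15]] 10.4333
```

View pics/end.png

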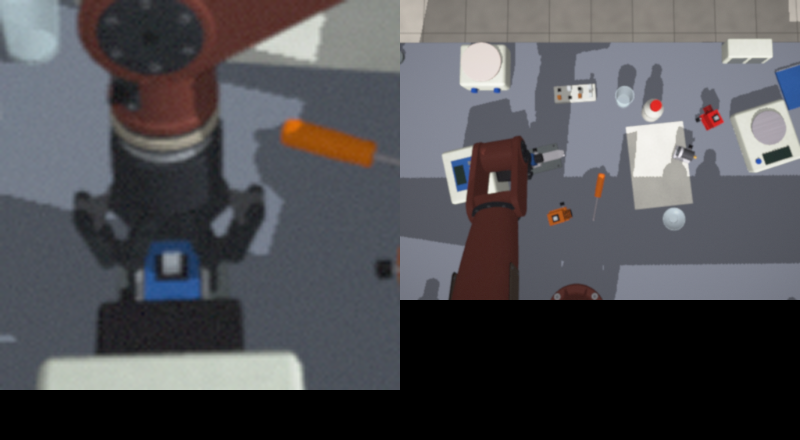

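The module is up against the snout (block at crop (172,270)), and the bystanders look undisturbed. The force holds steady at about 10.2 N, so I'm handing in.

```bash
python3 -c "
from bench import robot
print(robot.finish_job())"
```

```text
the job is handed in; nothing more can be done
None
```

The blue cuvette module is on the rail, past the catch, and the arm is still holding it and pressing it against the light seal, so you can tighten the clamp knob. I handed the job in at about 10.4 s.

- **Catch:** resistance peaked at about 15 N near y = −46 mm, then dropped to zero by y = −40 mm. That peak is higher than the 5–10 N you gave. I took the drop as the click and did not tug the module back to test the hold.
- **Seal:** first contact was at about y = −28.6 mm, against your −30; the measurements are only good to about 2 mm. The force then rose at about 1.5 N per mm.
- **Final press:** the last readings, over 0.4 s, were a steady 10.0–10.7 N at y = −21.7 mm. That puts the seal about 7 mm in, clear of its 12 mm bottom. I worked this out from force and travel, because the arm and snout hide the seal from both cameras.
- **Sideways fit:** the last camera reading, just after the catch, showed the module 1.4 mm off the rail's centre line, within the 2.5 mm play. I trimmed about 1.5 mm by arm position, and the side force stayed below 1 N.
- **Bystanders:** the final pictures show the other items where they were. I checked that by eye only.

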